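# Hold the square in the corner of the pattern board

### The job

First push the half-folded red end stop of the plywood pattern board fully upright. Then pick up the aluminium square by its wooden grip, lay it flat on the board and press its outer corner home into the corner between the dark steel fence and the red stop, so that one edge bears on the fence and the other on the stop. Finish while still gripping it and pressing it squarely against both; do not let go, and leave the other things on the bench and board where they are.

Things in the scene. Friction and masses are not known exactly. Their poses are not given: they have to be found in the camera images.
- jig: plywood pattern board, 240 x 240 x 18 thick, screwed to the bench, with a green patch. Origin at the centre of its underside, on the bench. Its +x points at the red stop (roughly away from the robot), +y at the dark steel fence (to the robot's left), z up. In this frame the corner of the two stops is at (90, 90)
- jig_corner (a point): the inside corner, on the board's top face (18 above the bench), where the inner face of the dark steel fence and the face of the upright red stop meet. Its axes are those of the board
- fence: fixed dark steel bar along the board's x, 210 long, 22 wide, 12 high above the board; origin at the middle of its inner face's lower edge, the face looks to the board's -y; the bar runs from 212 before the corner to 2 before it
- stop: red end stop plate, 8 thick, 150 wide, 60 high, hinged at its lower edge. Origin on the hinge, mid-width: 2 above the board's top, 90 ahead of its centre (face flush with the corner), 85 from the corner along the board's -y. Its z runs up the plate, y along the hinge; its face is at x = 0, looks to -x, and is the underside when folded
- stop_edge (a point): the middle of the red plate's free edge, on its face, 60 from the hinge. The plate starts folded 0.7 to 1.1 rad from upright, towards the robot over the board; upright it meets a rigid end stop. Stiff hinge, stays where left, about 0.15 N m to raise; lift this edge from below along its arc (a straight level push can jam)
- square: flat L of aluminium, 12 thick, legs 36 wide, 0.25-0.45 kg; on its long leg an upright dark wooden grip 20 wide (y), 70 long (x), 40 high, top 52 above the underside. Origin on the underside beneath the grip's middle, z up. Outer corner at (60, 24); from it the long leg runs 160 to -x, the short leg 120 to -y. Home, its axes are parallel to the board's. Starts flat on the bench, to the right
- square_corner (a point): the outer corner of the square, on its underside; pressed home it coincides with jig_corner
- wax_cake: bystander: round yellow cake of edge wax, 44 across, 20 high, standing on the plywood board; origin at the centre of its underside
- glue_jar: bystander: amber glue jar with black cap, 68 across, 85 high; origin at the centre of its underside
- wood_block: bystander: brown wooden block, 50 x 180 x 35; origin at the centre of its underside
- brush: bystander: black brush with a dark wooden back, 50 x 150 x 42 high, bristles down; origin at the centre of its underside
- mallet: bystander: lying mallet, white head 54 across and 85 long, light wooden handle, 217 long in all; origin on the bench under the handle, 90 from the middle of the head
- tool_mug: bystander: blue mug, 80 across, 100 high; origin at the centre of its underside
- rivet_tin: bystander: round steel tin, 76 across, 40 high; origin at the centre of its underside
Not all that is in view belongs to the job. What is shaped like the square but pink or purple is not meant.

How it is judged:
By the outcome, as a careful person would: the job done as asked, in the order asked, and still so for the second after the job is handed in, while the arm keeps its last pose, push and grip.
It also fails if it takes over 61 s, if anything falls off the work surface, if the arm or the gripper's body presses on something with over 40 N, if the wrist force passes 120 N, or if a joint passes its speed limit or range.

### The arm

A 6-joint arm with a two-finger parallel gripper is mounted at the origin on the work surface. World frame = base frame: x ahead of the robot, y to its left, z up, the work surface at z = 0. Lengths are in mm, angles in rad, forces in N, time in s.
With the tool pointing down it reaches from about 350 to 975 mm from the base axis. Payload 7.1 kg.
Tool frame: the origin (TCP) lies on the front face of the gripper's body, between the roots of the fingers; the fingertips stand 80 mm ahead of it and the grasp point (between the pads) lies 61 mm ahead of it (env.tips_ahead is the distance from the TCP to the fingertips, in mm); z points along the fingers, y is the line along which they close (so a half turn about z gives the same grasp; the last joint's range is limited). The gripper opens to 88 mm and grips with 3 to 60 N. Pads are 20 mm wide; open, the fingers measure 115 mm over their backs; the gripper's body (75 mm by 178 mm) begins 61 mm behind the grasp point.
Start: joints at [-1.129, 0.423, 1.63, -0, 1.089, -0.019], TCP at [277.93, -559.786, 302.675] pointing down, gripper open.
Joint ranges: [-3, 3], [-0.9, 2.11], [0.09, 2.58], [-1.31, 4.45], [0.11, 2.69], [-2.54, 2.54]. Speed limits (rad/s): [2.39, 2.39, 3.01, 3.14, 3.14, 3.14].

### API

Orientations are given as a unit quaternion [x, y, z, w].
In Python, from station import env, set_gripper, viewer, workorder gives the robot as it stands. Calls block until the motion is done:
- env.reach(position, orientation): joint-space move of the TCP to a pose.
- env.move_l(position, rot=None, rate=150, f_stop=None): straight line of the TCP; rot=None keeps the orientation; rate is the mean speed in mm/s. With f_stop (N) it stops when the force on the tool has changed by that much, and returns True; else False.
- env.move_joints(angles): joint-space move.
- set_gripper(opening): finger opening in mm; the grip force is fixed at half the most; returns when the fingers have stopped.
- env.hold(seconds).
- env.ik(position, orientation): joint angles nearest the present ones, or None.
- env.read_state(): the state.
- viewer.camera(name): name is "scene" or "top"; returns the picture (480x640x3 uint8, blue, green, red); there is no depth.
- viewer.camera_params(name): a dict with "fx", "fy", "cx", "cy" (pixels), "pose" (4x4, takes a point from camera to world coordinates). Camera axes: x right, y up, looking along -z (the intrinsics and any distortion apply to the point x, -y, -z); pixel columns grow to the right and rows downward; lengths in mm; the calibration is good to about 2 mm. A picture is of the moment at which its call begins. camera_params takes no time and is no camera call.
A pose or a line that the arm cannot do raises env.IKError and nothing moves.
- workorder.sign_off(): hands the job in; it is judged then, once.
The state is a dict: "time_s": time; "qpos": joint angles; "dq": joint speeds; "tau": joint torques, N m; "tool_pos": TCP position; "orientation": TCP orientation; "force": force on the tool from outside, world axes, zero at the start; "wrist_torque": the same for the moment, N m; "width": finger opening in mm; "grip_force": force on a finger pad.
Only numpy, scipy, OpenCV 4.12 (cv2) and the standard library are available. Lean on these libraries where they do the work, as an engineer would, in place of code of your own. Each camera call takes 0.05 s, during which the arm holds its last target. There are 200 camera calls.

## Working session

There is one attempt and no reset: what is moved stays moved. The work goes in short steps, each a Python script; the robot and the scene stay as the last script left them, time stands still between calls to the robot, and variables do not carry over. Pictures are saved under pics/ and viewed, at most 10 in all, crops included, and the job is handed in when it is done.

```bash
ls; mkdir -p pics; python3 - <<'E'
from station import env, set_gripper, viewer, workorder
import cv2
for n in("scene","top"):
    cv2.imwrite(f"pics/{n}0.png",viewer.camera(n)); p=viewer.camera_params(n); print(n,p)
s=env.read_state(); print(s)
E
```

```text
pics
scene {'fx': 449.221860936425, 'fy': 449.221860936425, 'cx': 319.111078527635, 'cy': 233.66022493096736, 'pose': array([[ 4.92758108e-01, -6.77884288e-01,  5.45584401e-01,
         1.28099721e+03],
       [ 8.70164539e-01,  3.82598441e-01, -3.10535197e-01,
        -4.24924876e+02],
       [ 1.76718905e-03,  6.27766935e-01,  7.78399353e-01,
         1.11481543e+03],
       [ 0.00000000e+00,  0.00000000e+00,  0.00000000e+00,
         1.00000000e+00]])}
top {'fx': 594.9699706583477, 'fy': 594.9699706583477, 'cx': 318.084900452627, 'cy': 238.60680194339963, 'pose': array([[-2.48558285e-02,  9.90654458e-01, -1.34111639e-01,
         3.67431990e+02],
       [-9.99668168e-01, -2.55381787e-02, -3.36980484e-03,
        -3.79178001e+00],
       [-6.76327921e-03,  1.33983378e-01,  9.90960500e-01,
         1.47834017e+03],
       [ 0.00000000e+00,  0.00000000e+00,  0.00000000e+00,
         1.00000000e+00]])}
{'time_s': 0.1, 'qpos': array([-1.12896823e+00,  4.23766924e-01,  1.63057211e+00, -5.93525763e-06,
        1.08859411e+00, -1.90052770e-02]), 'dq': array([-5.04917603e-04, -3.18983866e-03, -2.81558616e-03,  1.01921286e-04,
       -8.02062260e-05,  3.23260208e-04]), 'tau': array([ 1.70771277e-04, -5.45611989e+01, -2.74324518e+01,  6.45674416e-02,
        1.87291828e-02, -5.31564672e-05]), 'tool_pos': array([ 277.79377951, -559.45494291,  301.99408385]), 'orientation': array([ 9.73570782e-01,  2.28384509e-01, -1.43214033e-04, -6.54770726e-04]), 'force': array([-0.52857992,  0.29912025,  0.39101758]), 'wrist_torque': array([ 0.02007062,  0.00103723, -0.02135313]), 'grip_force': 0.0, 'width': 87.9604171627306}
```

View pics/scene0.png

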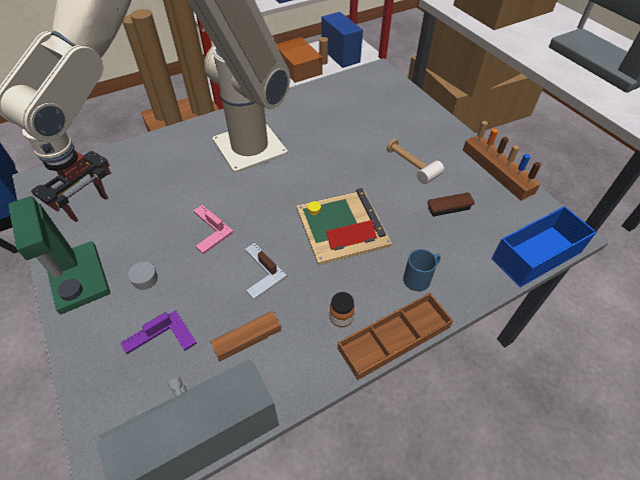

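View pics/top0.png

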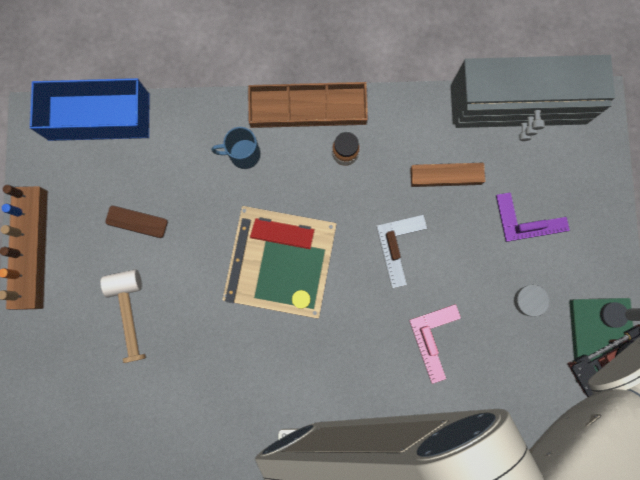

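The top view shows the aluminium square with its brown grip at about (398,250). The look-alikes are the pink L at (435,345) and the purple L at (530,222). The board is at (280,262), with the folded red plate at (283,232), the fence at (238,260) and the wax at (301,299). I choose the silver one and check it in a crop.

```bash
cat > h.py <<'E'
import cv2, numpy as np
from station import env, set_gripper, viewer, workorder
from scipy.spatial.transform import Rotation as R
def ray(n,uv):
    p=viewer.camera_params(n); uv=np.atleast_2d(uv).astype(float)
    d=np.c_[(uv[:,0]-p['cx'])/p['fx'],-(uv[:,1]-p['cy'])/p['fy'],-np.ones(len(uv))]
    return p['pose'][:3,3], d@p['pose'][:3,:3].T
def plane(n,uv,z):
    o,d=ray(n,uv); t=(z-o[2])/d[:,2]; return (o+d*t[:,None])[:,:2]
def tri(uvs,uvt):
    (o1,d1),(o2,d2)=ray('scene',uvs),ray('top',uvt); d1,d2=d1[0],d2[0]
    t=np.linalg.lstsq(np.c_[d1,-d2],o2-o1,rcond=None)[0]
    a,b=o1+t[0]*d1,o2+t[1]*d2; return (a+b)/2,np.linalg.norm(a-b)
def project(n,P):
    p=viewer.camera_params(n); q=(np.atleast_2d(P)-p['pose'][:3,3])@p['pose'][:3,:3]
    return np.c_[p['cx']-p['fx']*q[:,0]/q[:,2],p['cy']+p['fy']*q[:,1]/q[:,2]]
def big(m,x0=0,y0=0,x1=640,y1=480):
    k=np.zeros_like(m); k[y0:y1,x0:x1]=m[y0:y1,x0:x1]
    c,_=cv2.findContours(k,cv2.RETR_EXTERNAL,cv2.CHAIN_APPROX_NONE); return max(c,key=cv2.contourArea)
def down(yaw): # tool pointing down; tool y axis at world angle yaw+90deg, up to sign
    return (R.from_euler('z',yaw)*R.from_quat([1,0,0,0])).as_quat()
E
python3 - <<'E'
import cv2, numpy as np
from h import *
t=cv2.imread('pics/top0.png'); s=cv2.imread('pics/scene0.png')
a=cv2.resize(t[195:330,215:440],None,fx=3.5,fy=3.5,interpolation=cv2.INTER_CUBIC)
cv2.imwrite('pics/ctop.png',a)
cv2.imwrite('pics/cscene.png',cv2.resize(s[180:305,235:400],None,fx=4.7,fy=4.7,interpolation=cv2.INTER_CUBIC))
h=cv2.cvtColor(t,cv2.COLOR_BGR2HSV)
for nm,(u,v) in dict(wood=(328,235),green=(285,280),red=(283,232),fence=(238,260),alu=(385,260),bench=(360,320),grip=(394,247),wax=(301,299)).items(): print(nm,h[v,u])
E
```

```text
wood [ 19  77 209]
green [ 77  94 108]
red [  1 176 162]
fence [ 18 119 175]
alu [107  15 149]
bench [100  11 141]
grip [  9 123  91]
wax [ 30 130 229]
```

View pics/ctop.png

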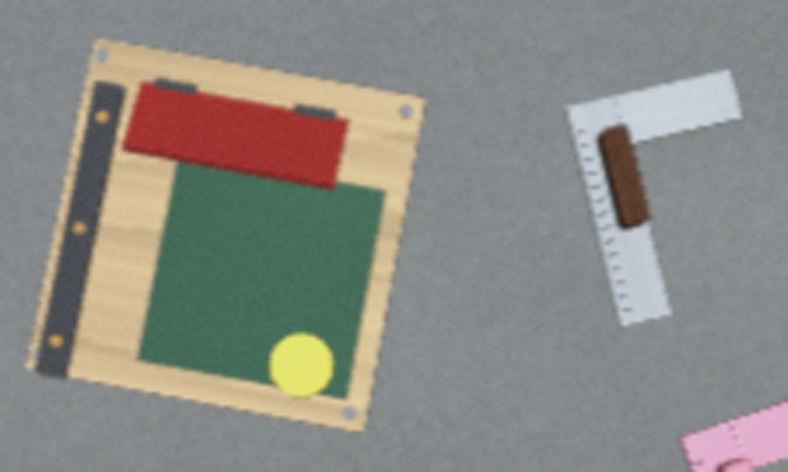

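View pics/cscene.png

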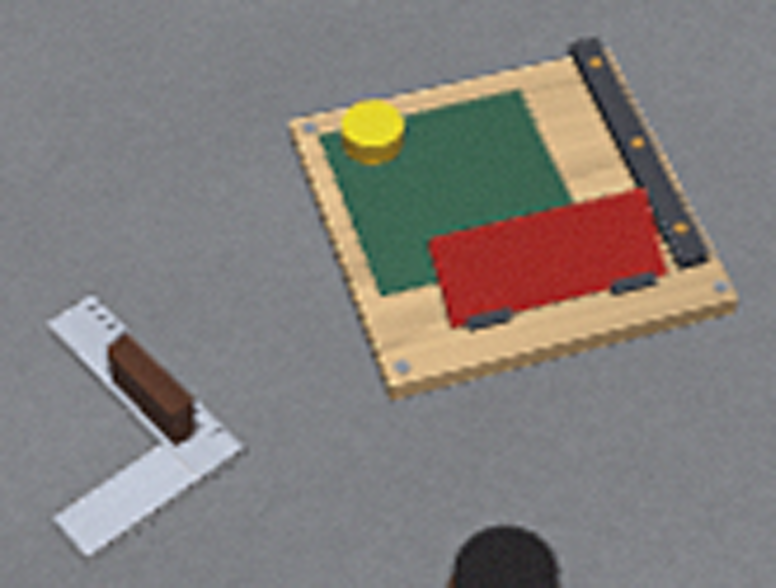

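The crops confirm the choice: silver L with a dark brown grip, outer corner at crop (568,107), which is about (377,226) in the top view. The red plate's free edge runs crop (125,150) to (335,187), facing the robot. The wax sits on the board's right near corner at (301,299).

```bash
cat > meas.py <<'E'
from h import *
def edge(n,c,a,b,z,tol=3):
    """fit world line at height z to contour pixels near segment a-b"""
    a,b=np.array(a,float),np.array(b,float); L=np.linalg.norm(b-a); e=(b-a)/L; q=c.reshape(-1,2)-a
    s=q@e; d=np.abs(q@[-e[1],e[0]]); k=(d<tol)&(s>.08*L)&(s<.92*L)
    w=plane(n,c.reshape(-1,2)[k],z).astype(np.float32)
    l=cv2.fitLine(w,cv2.DIST_HUBER,0,.01,.01).ravel(); return l[2:],l[:2],k.sum()
def cross(l,m):
    t=np.linalg.solve(np.c_[l[1],-m[1]],m[0]-l[0]); return l[0]+t[0]*l[1]
ang=lambda l:np.arctan(l[1][1]/l[1][0]) if abs(l[1][0])>abs(l[1][1]) else np.arctan(-l[1][0]/l[1][1])
E
python3 - <<'E'
from meas import *
t=cv2.imread('pics/top0.png'); h=cv2.cvtColor(t,cv2.COLOR_BGR2HSV); H,S,V=cv2.split(h)
f=lambda u,v:(215+u/3.5-.36,195+v/3.5-.36); g=lambda u,v:(235+u/4.7-.4,180+v/4.7-.4)
P=[f(97,40),f(425,98),f(363,430),f(28,368)]
c=big(((S>45)*255).astype(np.uint8),215,195,345,325)
E=[edge('top',c,P[i],P[(i+1)%4],18) for i in range(4)]
print('board edges ang',[round(float(ang(l)),4) for l in E],[l[2] for l in E])
C=[cross(E[i-1],E[i]) for i in range(4)]; print('corners',np.round(C,1)); print([np.linalg.norm(C[i]-C[i-1]).round(1) for i in range(4)], 'centre',np.mean(C,0))
fm=big((((V<110)&(S<60))*255).astype(np.uint8),215,215,255,310)
F=edge('top',fm,f(124,88),f(68,376),30); print('fence inner',F[0],ang(F),F[2])
al=big((((V>178)&(S<50))*255).astype(np.uint8),370,205,435,295)
A=edge('top',al,f(568,107),f(622,326),12); B=edge('top',al,f(568,107),f(731,70),12)
print('square corner',cross(A,B),ang(A),ang(B),A[2],B[2])
gm=big((((S>70)&(V<130))*255).astype(np.uint8),375,220,410,270)
r=cv2.minAreaRect(plane('top',gm.reshape(-1,2),52).astype(np.float32)); print('grip top',r)
for a,b in(((125,148),(645,189)),((335,184),(431,240)),((140,84),(664,272)),((348,120),(452,326))):
    print('plate',tri([g(*b)],[f(*a)]))
w=cv2.moments(big((((abs(H.astype(int)-30)<4)&(S>110)&(V>190))*255).astype(np.uint8),285,285,320,315)); print('wax',plane('top',[w['m10']/w['m00'],w['m01']/w['m00']],20))
E
```

```text
board edges ang [-0.21, -0.2102, -0.2121, -0.2058] [np.int64(79), np.int64(79), np.int64(80), np.int64(155)]
corners [[652.5 188.2]
 [603.1 -43.5]
 [370.8   6.1]
 [420.5 236.7]]
[np.float32(237.1), np.float32(236.9), np.float32(237.6), np.float32(235.9)] centre [511.73386  96.85683]
fence inner [513.137   190.68054] -0.20988762 69
square corner [ 595.2623  -148.15372] 0.20223519 0.20517059 63 39
grip top ((540.4669189453125, -178.9830322265625), (66.44677734375, 18.232561111450195), 11.632206916809082)
plate (array([569.43956892, 166.40350515,  54.29656787]), np.float64(3.8949941012054885))
plate (array([539.79975813,  21.00165326,  57.05801379]), np.float64(1.8887572966015216))
plate (array([617.46889841, 156.10366955,  25.61121602]), np.float64(2.0512674368686445))
plate (array([588.06933986,  10.34921239,  27.53281105]), np.float64(0.21427439088876868))
wax [[417.30929903  47.09202928]]
```

```bash
cat >> h.py <<'E'
BC,BY=np.array([511.7,96.9]),-0.210
def bw(p): # board-frame (x,y) + world z -> world
    return np.r_[BC+R.from_euler('z',BY).as_matrix()[:2,:2]@np.array(p[:2]),p[2]]
def push(phi,back=0,off=0,by=5,k=.6,over=11,turn=0):
    """TCP pose with the fingers' front under the plate edge at fold phi"""
    b=k*phi; n=np.array([np.cos(b),0,np.sin(b)]); d=np.array([np.sin(b),0,-np.cos(b)])
    e=np.array([90-60*np.sin(phi),by,20+60*np.cos(phi)])
    p=e-(10+off)*n+d*(over-80-back)
    r=R.from_euler('z',BY)*R.from_euler('y',-b)*R.from_quat([1,0,0,0])*R.from_euler('z',turn)
    return bw(p),r.as_quat()
E
python3 - <<'E'
from h import *
for turn in(0,np.pi):
    for a in((1.05,60,8),(1.05,0,8),(.5,0,0),(0,0,0)):
        q=env.ik(*push(*a,turn=turn)); print(turn,a,None if q is None else np.round(q,2))
E
```

```text
0 (1.05, 60, 8) [ 0.37  0.48  2.3   4.2   0.38 -2.11]
0 (1.05, 0, 8) [ 0.32  0.63  2.24  3.98  0.41 -1.92]
0 (0.5, 0, 0) [ 0.2   0.52  2.02 -0.36  0.34  2.31]
0 (0, 0, 0) [ 0.12  0.59  1.78 -0.    0.77  1.9 ]
3.141592653589793 (1.05, 60, 8) [0.37 0.48 2.3  4.2  0.38 1.03]
3.141592653589793 (1.05, 0, 8) [0.32 0.63 2.24 3.98 0.41 1.22]
3.141592653589793 (0.5, 0, 0) [ 0.2   0.52  2.02 -0.36  0.34 -0.83]
3.141592653589793 (0, 0, 0) [ 0.12  0.59  1.78 -0.    0.77 -1.24]
```

```bash
python3 - <<'E'
from h import *
for k in (.25,.33,.4):
    for a in((1.05,60,8),(1.05,0,8),(.8,0,0),(.5,0,0),(0,0,0)):
        q=env.ik(*push(*a,turn=np.pi,k=k)); print(k,a,None if q is None else np.round(q,2))
E
```

```text
0.25 (1.05, 60, 8) [ 0.23  0.42  2.08 -0.28  0.42 -0.89]
0.25 (1.05, 0, 8) [ 0.22  0.55  2.07 -0.37  0.3  -0.8 ]
0.25 (0.8, 0, 0) [ 0.19  0.54  1.99 -0.19  0.43 -1.01]
0.25 (0.5, 0, 0) [ 0.16  0.54  1.92 -0.09  0.56 -1.13]
0.25 (0, 0, 0) [ 0.12  0.59  1.78 -0.    0.77 -1.24]
0.33 (1.05, 60, 8) [ 0.26  0.42  2.14 -0.52  0.32 -0.63]
0.33 (1.05, 0, 8) [ 0.24  0.55  2.11 -0.75  0.22 -0.41]
0.33 (0.8, 0, 0) [ 0.2   0.54  2.03 -0.31  0.35 -0.87]
0.33 (0.5, 0, 0) [ 0.17  0.54  1.94 -0.13  0.51 -1.08]
0.33 (0, 0, 0) [ 0.12  0.59  1.78 -0.    0.77 -1.24]
0.4 (1.05, 60, 8) [ 0.29  0.42  2.18 -0.89  0.25 -0.24]
0.4 (1.05, 0, 8) [ 0.26  0.56  2.15 -1.31  0.19  0.17]
0.4 (0.8, 0, 0) [ 0.22  0.53  2.06 -0.49  0.28 -0.69]
0.4 (0.5, 0, 0) [ 0.18  0.53  1.96 -0.17  0.46 -1.04]
0.4 (0, 0, 0) [ 0.12  0.59  1.78 -0.    0.77 -1.24]
```

```bash
python3 - <<'E'
from h import *
P=lambda *a: push(*a,turn=np.pi,k=.25,over=16)
set_gripper(0)
env.reach(*P(1.05,120,12)); 
p,q=P(1.05,0,10); print(env.move_l(p,q,rate=200,f_stop=15))
f0=env.read_state()['force']
for phi in (1.05,.9,.75,.6,.45,.3,.2,.1,.05,0,-.03,-.06,-.09,-.12):
    p,q=P(phi); hit=env.move_l(p,q,rate=80 if phi>.1 else 40,f_stop=25 if phi>.1 else 10)
    s=env.read_state(); print(phi,hit,np.round(s['force']-f0,1),round(s['time_s'],1))
    if hit: break
cv2.imwrite('pics/s1.png',viewer.camera('scene'));cv2.imwrite('pics/t1.png',viewer.camera('top'))
a=cv2.imread('pics/s1.png')[150:300,250:420];b=cv2.imread('pics/t1.png')[180:330,210:380]
cv2.imwrite('pics/v1.png',cv2.resize(np.hstack([a,b]),None,fx=2.3,fy=2.3,interpolation=cv2.INTER_CUBIC))
E
```

```text
False
1.05 False [-0.5 -0.9 -0.4] 5.0
0.9 False [-1.3 -0.8  0.3] 5.3
0.75 False [ 0.6 -1.1 -0. ] 5.5
0.6 False [-0.2 -0.3 -0.8] 5.8
0.45 False [0.1 0.  0.1] 6.1
0.3 False [-0.6 -1.6 -0.2] 6.4
0.2 False [-0.9 -0.3  0.4] 6.7
0.1 False [-0.5 -1.4  0.7] 7.0
0.05 False [ 0.7 -1.5 -0.2] 7.3
0 False [-6.   1.4  3.1] 7.5
-0.03 False [-10.9   2.6   8.1] 7.8
-0.06 False [-15.5   4.5  13.9] 8.0
-0.09 False [-20.9   6.3  18.5] 8.3
-0.12 False [-26.    7.9  24.1] 8.5
```

View pics/v1.png

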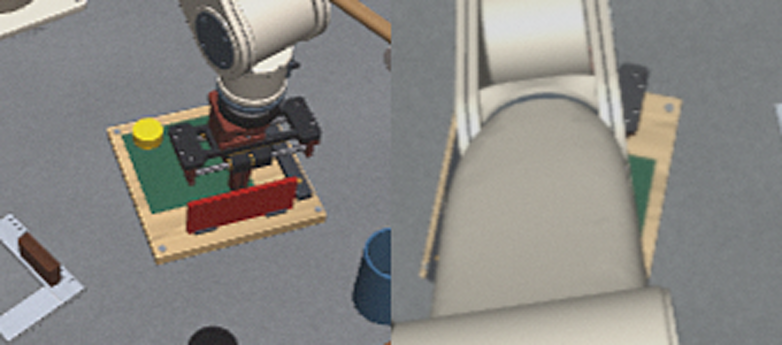

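```bash
python3 - <<'E'
from h import *
p,q=push(0,0,30,turn=np.pi,k=.25,over=16); env.move_l(p,q,rate=120)
p[2]+=110; env.move_l(p,rate=250)
q=down(.2035); set_gripper(70)
env.reach([541.3,-181.5,240],q)
cv2.imwrite('pics/s2.png',viewer.camera('scene'));cv2.imwrite('pics/t2.png',viewer.camera('top'))
print(env.read_state()['time_s'],env.read_state()['qpos'].round(2))
a=cv2.imread('pics/s2.png')[150:300,230:400];b=cv2.imread('pics/t2.png')[180:330,210:380]
cv2.imwrite('pics/v2.png',cv2.resize(np.hstack([a,b]),None,fx=2.3,fy=2.3,interpolation=cv2.INTER_CUBIC))
for f in('s2','t2'):
    m=cv2.inRange(cv2.cvtColor(cv2.imread(f'pics/{f}.png'),cv2.COLOR_BGR2HSV),(0,140,80),(5,255,255))
    c=big(m,215,180,400,280); print(f,cv2.minAreaRect(c))
for n in('scene','top'): print(n,project(n,[bw((90,-70,80)),bw((90,80,80)),bw((90,-70,20)),bw((90,80,20)),bw((98,-70,80)),bw((98,80,80))]).round(1).tolist())
E
```

```text
12.8667 [-0.34  0.43  1.8   0.    0.92  1.02]
s2 ((354.6470947265625, 238.5882568359375), (13.096924781799316, 50.93247985839844), 75.96376037597656)
t2 ((283.0836486816406, 220.05044555664062), (61.365604400634766, 3.5438406467437744), 10.5391845703125)
scene [[330.5, 237.6], [377.9, 225.9], [330.1, 249.9], [375.9, 238.3], [331.4, 239.7], [378.9, 227.9]]
top [[314.1, 226.8], [252.3, 215.5], [314.4, 230.6], [255.2, 219.6], [314.7, 223.6], [253.0, 212.2]]
```

View pics/v2.png

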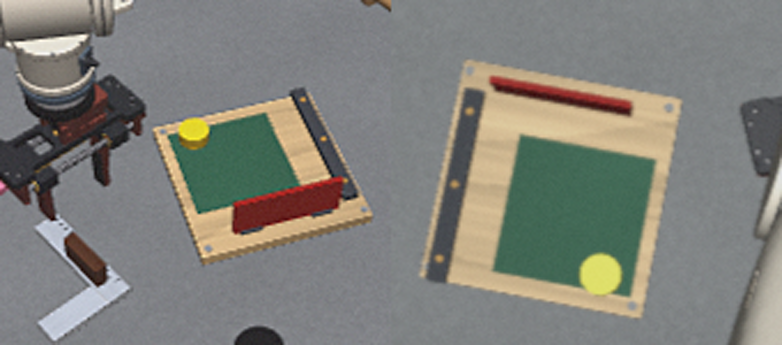

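Both views agree that the plate is upright: red centre at top (283,220), against a predicted (283.5,219.5). The square is undisturbed below the open gripper, so I grasp it now.

```bash
python3 - <<'E'
from h import *
q=down(.2035)
print(env.move_l([541.3,-181.5,99],q,rate=130,f_stop=12))
set_gripper(10); s=env.read_state(); print(s['width'],s['grip_force'],s['tool_pos'])
env.move_l([541.3,-181.5,215],rate=150)
h=bw((70-60,70-24,215)); env.reach(h,down(BY))
s=env.read_state(); print(s['width'],s['force'].round(1),s['tool_pos'],h,s['time_s'],s['qpos'].round(2))
cv2.imwrite('pics/s3.png',viewer.camera('scene'));cv2.imwrite('pics/t3.png',viewer.camera('top'))
a=cv2.imread('pics/s3.png')[110:300,240:420]
cv2.imwrite('pics/v3.png',cv2.resize(a,None,fx=3,fy=3,interpolation=cv2.INTER_CUBIC))
E
```

```text
False
19.874968918651543 29.999848008155823 [ 541.22339703 -181.40171916   98.97029924]
20.049064201521944 [-0.1 -1.1 -3.3] [531.13228971 139.22944629 214.59675222] [531.06946454 139.80482308 215.        ] 17.075 [ 0.23  0.43  1.86 -0.    0.85  2.02]
```

View pics/v3.png

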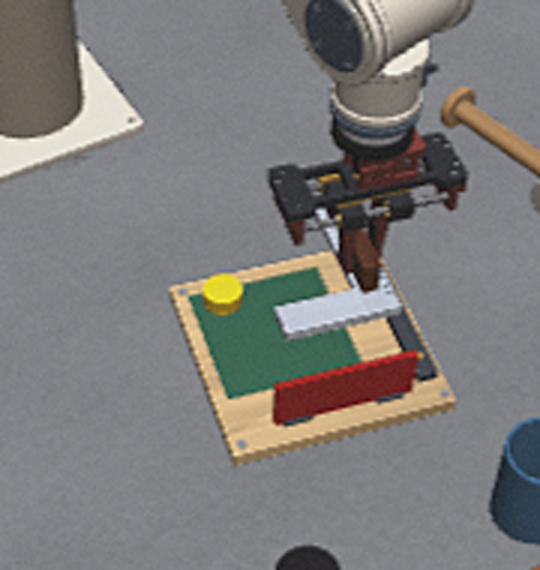

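The square hangs level over the board with its outer corner at crop (402,300), clear of the fence and the stop. I lower it and seat it.

```bash
python3 - <<'E'
from h import *
T=lambda m,hit:(lambda s:print(m,hit,s['tool_pos'].round(1),s['force'].round(1),s['wrist_torque'].round(2),round(s['width'],1),round(s['time_s'],1)))(env.read_state())
ex,ey=bw((1,0,0))-bw((0,0,0)),bw((0,1,0))-bw((0,0,0))
c=lambda x,y,z:bw((x-60,y-24,z))
env.move_l(c(70,70,126),rate=150)
hit=env.move_l(c(70,70,113),rate=25,f_stop=5); T('down',hit)
z=env.read_state()['tool_pos'][2]
p=env.read_state()['tool_pos'].copy(); p[2]=z
hit=env.move_l(p+28*ey,rate=30,f_stop=8); T('fence',hit)
p=env.read_state()['tool_pos'].copy(); p[2]=z
hit=env.move_l(p+28*ex,rate=30,f_stop=10); T('stop',hit)
p=env.read_state()['tool_pos']; d=(p[:2]-BC); print('corner est board',d@ex[:2]+60,d@ey[:2]+24)
cv2.imwrite('pics/s4.png',viewer.camera('scene'));cv2.imwrite('pics/t4.png',viewer.camera('top'))
a=cv2.imread('pics/s4.png')[170:290,280:400]
cv2.imwrite('pics/v4.png',cv2.resize(a,None,fx=5,fy=5,interpolation=cv2.INTER_CUBIC))
E
```

```text
down True [531.6 139.9 116.6] [ 0.4 -0.3  3. ] [-0.09 -0.02 -0.  ] 19.7 18.4
fence True [536.  160.5 116.6] [-0.2 -3.4  4.2] [-0.36 -0.2  -0.06] 20.0 19.1
stop True [536.5 160.3 116.7] [-1.8  0.   4.2] [ 0.1  -0.28  0.03] 20.0 19.4
corner est board 71.0435139199824 91.21139693740163
```

View pics/v4.png

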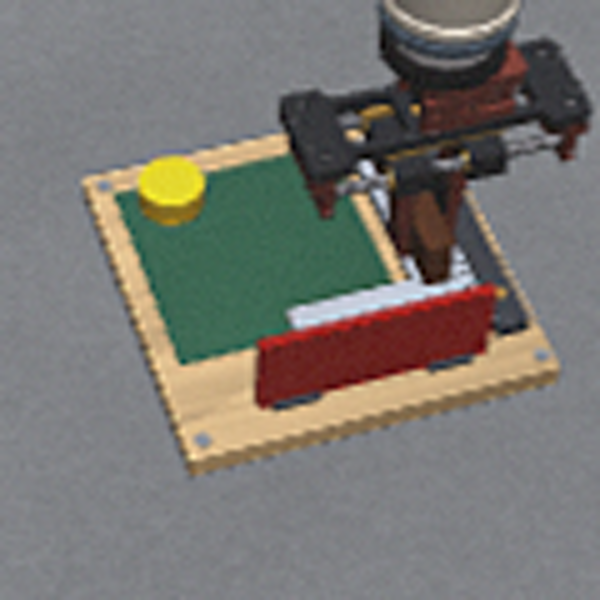

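The square lies flat beside the fence, but the stop push triggered early, about 19 mm short. I continue.

```bash
python3 - <<'E'
from h import *
T=lambda m,hit:(lambda s:print(m,hit,s['tool_pos'].round(1),'Fboard',[round(float(s['force']@v),1) for v in(ex,ey)],s['force'][2].round(1),s['wrist_torque'].round(2),round(s['width'],1),round(s['time_s'],1),'corner',[round(float((s['tool_pos'][:2]-BC)@v[:2])+o,1) for v,o in((ex,60),(ey,24))]))(env.read_state())
ex,ey=bw((1,0,0))-bw((0,0,0)),bw((0,1,0))-bw((0,0,0))
p=env.read_state()['tool_pos'].copy(); p[2]=117
p=p-1*ey; env.move_l(p,down(BY),rate=20); T('off',0)
p=p+14*ex; hit=env.move_l(p,rate=30,f_stop=20); T('near',hit)
for i in range(14):
    p=p+1*ex; env.move_l(p,rate=15); s=env.read_state()
    if s['force']@ex<-9: break
T('stop',i)
for i in range(10):
    p=p+1*ey; env.move_l(p,rate=15); s=env.read_state()
    if s['force']@ey<-10: break
T('fence',i)
p[2]-=1.5; env.move_l(p,rate=15)
for i in range(6):
    if env.read_state()['force']@ex<-10: break
    p=p+1*ex; env.move_l(p,rate=15)
env.hold(.3); T('end',i); print('cmd',p)
cv2.imwrite('pics/s5.png',viewer.camera('scene'));cv2.imwrite('pics/t5.png',viewer.camera('top'))
a=cv2.resize(cv2.imread('pics/s5.png')[180:280,290:390],None,fx=4,fy=4,interpolation=cv2.INTER_CUBIC)
b=cv2.resize(cv2.imread('pics/t5.png')[190:330,210:350],(400,400),interpolation=cv2.INTER_CUBIC)
cv2.imwrite('pics/v5.png',np.hstack([a,b]))
E
```

```text
off 0 [536.  159.4 116.6] Fboard [-1.4, 1.0] -0.4 [ 0.25 -0.09  0.06] 20.2 19.7 corner [70.7, 90.2]
near False [549.9 156.2 116.8] Fboard [0.3, 0.1] -3.3 [ 0.11  0.03 -0.01] 19.8 20.3 corner [85.0, 90.0]
stop 6 [554.8 155.3 116.9] Fboard [-9.6, 3.5] 4.5 [ 0.79  1.39 -0.19] 19.5 22.1 corner [89.9, 90.1]
fence 3 [555.1 156.7 116.9] Fboard [-7.5, -11.9] 8.7 [-1.94  1.34 -0.19] 19.7 23.1 corner [90.0, 91.5]
end 1 [555.4 156.6 116.4] Fboard [-14.4, -13.6] 22.8 [-1.76  2.28 -0.18] 19.8 23.9 corner [90.3, 91.5]
cmd [558.62461611 158.65908631 115.5       ]
```

View pics/v5.png

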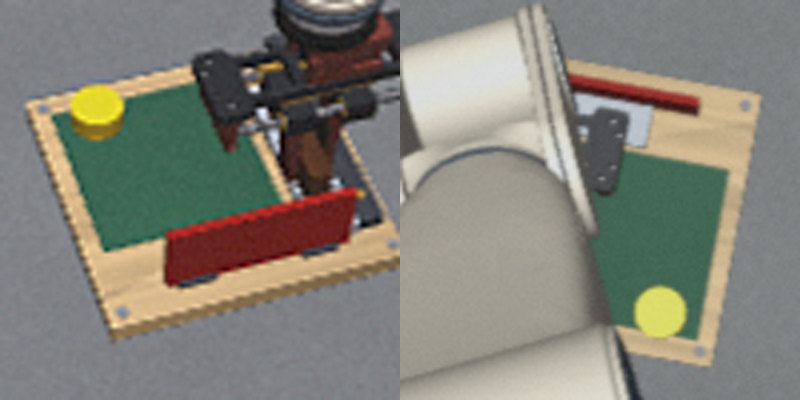

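The forces are steady, about 14 N on each stop. The yaw moment is only -0.18 N m, where one-point contact would give 0.5 N m or more, so both edges bear flush. The plate is upright and the wax has not moved, so I hand in.

```bash
python3 -c "
from h import *
s=env.read_state();print(s['force'].round(1),s['width'],s['time_s']);print(workorder.sign_off())"
```

```text
[-16.4  -9.5  21.9] 19.66035981456879 23.975
the job is handed in; nothing more can be done
None
```

The job is handed in at 24 s: the red stop is upright, and the aluminium square lies flat, still gripped and pressed with about 14 N against both the fence and the stop.

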